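# Find the clamp knob that screws onto the mug press

### The arm

A 7-joint arm with a two-finger parallel gripper is mounted at the origin on the work surface. World frame = base frame: x ahead of the robot, y to its left, z up, the work surface at z = 0. Lengths are in m, angles in rad, forces in N, time in s.
With the tool pointing down it reaches from about 0.4 to 0.85 m from the base axis. Payload 6.9 kg.
Tool frame: the origin (TCP) lies at the very end of the fingers, on their centre line; the grasp point (between the pads) lies 19 mm behind it; z points along the fingers, y is the line along which they close (so a half turn about z gives the same grasp; the last joint's range is limited). The gripper opens to 85 mm and grips with 20 to 120 N. Pads are 22 mm wide; open, the fingers measure 114 mm over their backs; the gripper's body (76 mm by 85 mm) begins 54 mm behind the grasp point. The pads swing forward as they close: fully open they stand 13 mm farther back than shut.
Start: joints at [0.105, 0.507, -0.238, 1.5, 0.126, 1.149, -0.155], TCP at [0.625, -0, 0.231] pointing down, gripper open.
Joint ranges: [-3.08, 3.08], [-0.24, 2.05], [-1.43, 1.35], [0, 2.5], [-1.52, 4.66], [0.17, 1.96], [-2.89, 2.89]. Speed limits (rad/s): [2.39, 2.39, 3.14, 3.14, 3.14, 3.14, 3.14].

### API

Orientations are given as [roll, pitch, yaw] about the fixed x, y, z axes, in that order (R = Rz(yaw) Ry(pitch) Rx(roll)).
In Python, from bench import get_obs, capture, finish_job gives the robot as it stands.
- The arm moves only by the tool send_rows, never from a script. Its argument "targets" is a list of rows, each an object of numbers: "x", "y", "z": the shift along the tool's x, y, z in m; "rx", "ry", "rz": the turn, a rotation vector about the tool's x, y, z in degrees; "claw": the opening, from 0 (shut) to 1 (fully open). A call has 1 to 12 rows; each row is the pose to reach, as a shift and turn from the pose commanded when the call began, along the tool's axes at that moment; what a row does not reach only later rows make up. A row lasts 1/8 s, in which the tool goes at most 62.5 mm and 10.7 degrees, less where a joint would pass 70% of its speed; a pose out of reach is approached as far as the arm can. A call with a gripper value outside its range is refused whole. The fingers move at their own pace and stop on an object; "newtons" is the grip in N (left out, the last holds). Time passes only in rows, so rows that repeat a pose let the fingers close. It gives the time, the measured TCP pose, the force, the opening and the grip force at its end, in the units of the state.
- get_obs(): the state, without advancing time (a new reading comes with each control period).
- capture(name): name is "scene" or "side" or "wrist"; returns a dict with "pixels" (480x640x3 uint8, red, green, blue), "range_z" (480x640 float32, m along the optical axis (not along the pixel's ray), 0 where there is no reading), "camera_matrix" (3x3 intrinsics, pixels), "rvec" (rotation vector, rad) and "tvec" (3), from world to camera coordinates, as OpenCV has them; the wrist camera has in their place "hand_eye" (4x4, takes a point from camera to tool coordinates, whose origin is the TCP and whose axes are the flange's). Camera axes: x right, y down, z forward; pixel columns grow to the right and rows downward; lengths in m; the calibration is good to about 2 mm. The wrist camera is an equidistant fisheye: a pixel r from the principal point sees the ray r / f radians off the axis. A picture is of the moment at which its call begins: read the wrist's pose just before it.
- finish_job(): hands the job in; it is judged then, once.
The state is a dict: "clock": time; "qpos": joint angles; "dq": joint speeds; "effort": joint torques, N m; "eef_pos": TCP position; "orientation": TCP orientation; "force": force on the tool from outside, world axes, zero at the start; "wrist_torque": the same for the moment, N m; "grip_width": finger opening in m; "grasp_force": force on a finger pad.
Only numpy, scipy, OpenCV 4.12 (cv2) and the standard library are available. Lean on these libraries where they do the work, as an engineer would, in place of code of your own. Each camera call takes 0.05 s, during which the arm holds its last target. There are 200 camera calls.

### The job

The clamp stud of the red mug press has lost its wing knob. Only one of the two black knobs on the table has the right thread: try them on the stud, screw the one that fits fully home against its seat, and leave it there. Leave the wrong knob standing upright on the table, clear of the stud by a hand's breadth and more, and do not disturb anything else.

Things in the scene. Friction and masses are not known exactly. Their poses are not given: they have to be found in the camera images.
- press: small red mug press, fixed: dark base plate 270 x 220 mm; in front a red block whose sloping face carries the bare steel stud, behind it a steel heating band with a white mug lying in it, its top 137 mm above the table. Origin on the table near the middle of the base; own x points away from the stud's side
- stud: the fixed bare steel stud, leaning 26 degrees from vertical towards the press's own -x. Origin: centre of the flat round seat (60 mm across) it rises from, 95 mm above the table; own z = out along the stud. 37 mm long: core 20 mm across, two ridges winding round it out to 32 mm across: a coarse right-hand two-start thread, 24 mm of travel per turn; clockwise seen from the tip screws on
- stud_tip (a point): end of the stud, 37 mm from the seat, tapered over the last 9 mm to 10 mm across. The knobs' lugs rest on the ridge ends with its underside about 20 mm off the seat; with its wings some 35 degrees anticlockwise (seen from the tip) of the stud's y line they drop in between the ridges, underside about 11 mm off the seat; then some 160 degrees clockwise bring it home, underside flat on the seat
- thread_start (a point): upper end of one ridge, 26.5 mm above the seat on the stud's own +y side; the other ridge starts opposite, on -y. Ridges are 4.4 mm thick, 12 mm apart centre to centre, which leaves the lugs about 3 mm of play along the stud
- knob_a_mid (a point): black plastic wing knob standing on its open end: fluted sleeve 48 mm across, 48 mm high, closed on top, with an upright wing bar across the top (92 mm long, 18 thick, 34 high, 48 to 82 mm above the knob's underside); about 160 g. Point: on its axis half-way up, 41 mm above its underside. Own z = up its axis, own x = along the wing bar
- knob_b_mid (a point): the other wing knob, outside the same as knob_a_mid, same axes and point; 36 mm bore from below, 42 mm deep. One of the two suits the stud: inside it two lugs in line with the wings, on +x and -x, 4.4 mm thick, centred 10.5 mm above the underside, tips 12 mm from the axis. The other's lugs are 12 mm tall, upwards from the same underside: they drop in beside the ridge ends too, but then refuse to turn in
- mug: loose white mug, 82 mm across, 96 mm high; bystander, origin under its centre
- tape_roll: cardboard-coloured ring of tape lying flat, 100 mm across, 48 mm high; bystander, origin under its centre
- dispenser: black desk tape dispenser, 160 x 60 mm, about 110 mm high; bystander, origin under its centre
- carton: closed small cardboard carton 90 x 120 x 80 mm high; bystander, origin under its centre
- spray: white bottle with black cap, 56 mm across, 160 mm high; bystander, origin under its centre
- wrench: steel wrench lying flat along its own x; bystander
- coating_jar: squat jar 64 mm across, 80 mm high; bystander, origin under its centre
Not all that is in view belongs to the job. What is shaped like the part that bears knob_b_mid but yellow is not meant. What is shaped like the part that bears knob_a_mid but green is not meant.

How it is judged:
On the way:
1. a knob has been turned some way into the thread of the stud (((z of knob_a_mid in the frame of stud between 0.036 and 0.0465 m and x of knob_a_mid in the frame of stud between -0.006 and 0.006 m and y of knob_a_mid in the frame of stud between -0.006 and 0.006 m and angle between the z axis of knob_a_mid and the z axis of stud, either way round below 0.12 rad) or (z of knob_b_mid in the frame of stud between 0.036 and 0.0465 m and x of knob_b_mid in the frame of stud between -0.006 and 0.006 m and y of knob_b_mid in the frame of stud between -0.006 and 0.006 m and angle between the z axis of knob_b_mid and the z axis of stud, either way round below 0.12 rad))), for 0.05 s.
At the end, for the whole second after the job is handed in: the one knob that fits is screwed home on the stud (underside within 3 mm of the seat, on its axis within 6 mm, in line within 7 degrees), released; the other stands upright (within 8 degrees) on the table, more than 85 mm from the stud (level distance) (((z of knob_a_mid in the frame of stud between 0.036 and 0.0442 m and x of knob_a_mid in the frame of stud between -0.006 and 0.006 m and y of knob_a_mid in the frame of stud between -0.006 and 0.006 m and angle between the z axis of knob_a_mid and the z axis of stud, either way round below 0.12 rad and height (world z) of knob_b_mid between 0.032 and 0.05 m and angle between knob_b_mid's own z axis and vertical below 0.15 rad and horizontal distance between knob_b_mid and stud above 0.085 m) or (z of knob_b_mid in the frame of stud between 0.036 and 0.0442 m and x of knob_b_mid in the frame of stud between -0.006 and 0.006 m and y of knob_b_mid in the frame of stud between -0.006 and 0.006 m and angle between the z axis of knob_b_mid and the z axis of stud, either way round below 0.12 rad and height (world z) of knob_a_mid between 0.032 and 0.05 m and angle between knob_a_mid's own z axis and vertical below 0.15 rad and horizontal distance between knob_a_mid and stud above 0.085 m))); the robot touches nothing.
It fails at once if a bystander (mug, tape roll, dispenser, carton, bottle, wrench or jar) was shoved more than 50 mm or knocked over (distance of any of mug, tape_roll, dispenser, carton, spray, wrench, coating_jar from where it was at the start of the episode above 0.05 m or angle between any of mug, tape_roll, dispenser, carton, spray, coating_jar's own z axis and vertical above 0.6 rad).
It also fails if it takes over 72 s, if anything falls off the work surface, if the arm or the gripper's body presses on something with over 40 N, if the wrist force passes 120 N, or if a joint passes its speed limit or range.

## Working session

There is one attempt and no reset: what is moved stays moved. The work goes in short steps, Python scripts to look and compute and a tool call to move; the robot and the scene stay as the last step left them, time stands still between calls to the robot, and variables do not carry over. Pictures are saved under pics/ and viewed, at most 10 in all, crops included, and the job is handed in when it is done.

Besides the shell and the picture viewer there is one more tool, called as a command line: name --argument value ..., lists and objects as JSON in quotes. send_rows: Moves the arm, as the interface text tells. Its arguments: {"type":"object","properties":{"targets":{"type":"array","items":{"type":"object","properties":{"x":{"type":"number"},"y":{"type":"number"},"z":{"type":"number"},"rx":{"type":"number"},"ry":{"type":"number"},"rz":{"type":"number"},"claw":{"type":"number"}}}},"newtons":{"type":"number"}},"required":["targets"]}

```bash
ls; mkdir -p pics; python3 - <<'E'
from bench import *
import cv2,numpy as np
o=get_obs();print(o)
for n in ("scene","side"):
    c=capture(n);cv2.imwrite(f"pics/{n}0.png",c["pixels"][:,:,::-1]);np.savez(f"{n}0.npz",**c)
    R=cv2.Rodrigues(np.array(c["rvec"]))[0];print(n,c["camera_matrix"],-R.T@np.array(c["tvec"]).ravel(),R[2])
E
```

```text
pics
{'clock': 0.0, 'qpos': array([ 0.10551707,  0.50830655, -0.23754794,  1.50113302,  0.12571255,
        1.14889492, -0.15477758]), 'dq': array([-0.00113696, -0.00082663, -0.00011964, -0.00036523,  0.001093  ,
       -0.00157858,  0.00100747]), 'effort': array([ 1.19726570e-03, -6.20588279e+01, -2.18696728e+00, -2.49655455e+01,
        1.23123583e-02,  1.21321963e-02,  2.04169703e-05]), 'eef_pos': array([ 6.24499411e-01, -7.98664484e-05,  2.30449842e-01]), 'orientation': array([-3.13984335e+00,  3.62945030e-05,  1.57084441e+00]), 'force': array([0.60458639, 0.16248453, 1.00703937]), 'wrist_torque': array([ 0.00968845, -0.05289834, -0.02934639]), 'grasp_force': 0.0, 'grip_width': 0.08564995906781676}
scene [[579.77465177   0.         319.47475913]
 [  0.         579.77465177 237.1355927 ]
 [  0.           0.           1.        ]] [ 1.27314451 -0.73116557  1.04200058] [-0.53026018  0.54295901 -0.65116791]
side [[610.19149321   0.         316.6703361 ]
 [  0.         610.19149321 237.43098849]
 [  0.           0.           1.        ]] [-0.15752138  1.14388784  1.32724703] [ 0.37038328 -0.62157566 -0.69026077]
```

View pics/scene0.png

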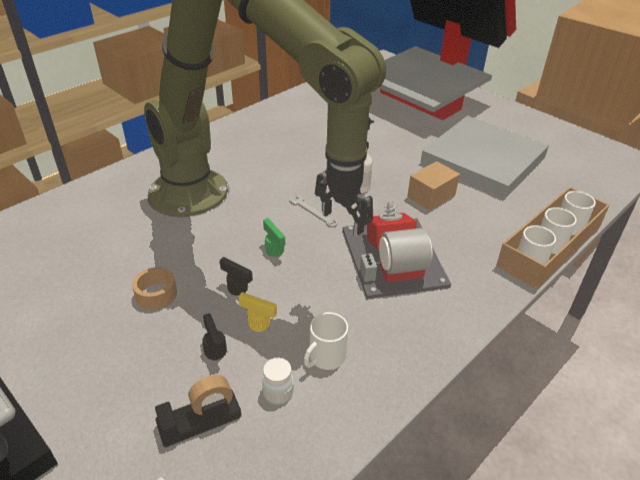

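View pics/side0.png

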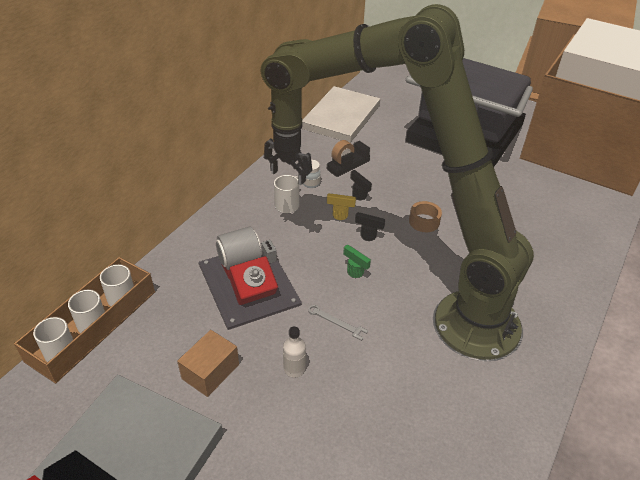

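Candidates, scene pixels: black (237,275) and (213,338); yellow (258,312) and green (274,240) are decoys. In the side view the black ones are at (370,225) and (361,185). The press stud is at scene (390,210) and side (255,275). Next I measure these from depth.

```bash
cat > h.py <<'E'
import numpy as np,cv2
def cloud(c):
    K=c["camera_matrix"];R=cv2.Rodrigues(np.array(c["rvec"]))[0];t=np.array(c["tvec"]).ravel()
    d=c["range_z"];v,u=np.mgrid[:480,:640]
    P=np.stack([(u-K[0,2])/K[0,0]*d,(v-K[1,2])/K[1,1]*d,d],-1)
    W=(P-t)@R; W[d<=0]=np.nan
    return W
E
python3 - <<'E'
from h import *
C={n:dict(np.load(n+"0.npz")) for n in("scene","side")}
roi={"scene":{"k1":(237,275),"k2":(213,338),"yel":(258,312),"grn":(274,240)},"side":{"k1":(370,225),"k2":(361,185),"yel":(341,207),"grn":(357,262)}}
for n in C:
    W=cloud(C[n]);px=C[n]["pixels"].astype(int)
    for k,(u,v) in roi[n].items():
        s=np.s_[v-28:v+28,u-28:u+28];w=W[s].reshape(-1,3);p=px[s].reshape(-1,3)
        blk=p.max(1)<75
        m=(w[:,2]>.074)&(w[:,2]<.092)
        if k[0]=='k': m&=blk
        else: m&=(p.max(1)-p.min(1)>60)
        q=w[m].astype(np.float32)
        if len(q)<8: print(n,k,len(q));continue
        r=cv2.minAreaRect(q[:,:2]*1000);print(n,k,len(q),r,q[:,2].mean(),cv2.boxPoints(r).round(0).tolist())
    # press
    u0,u1,v0,v1=(335,460,190,305) if n=="scene" else (190,310,220,335)
    w=W[v0:v1,u0:u1].reshape(-1,3);p=px[v0:v1,u0:u1].reshape(-1,3)
    m=(p.max(1)<95)&(w[:,2]>.006)&(w[:,2]<.03)
    q=w[m].astype(np.float32);print("plate",len(q),cv2.minAreaRect(q[:,:2]*1000),np.median(q[:,2]))
    m=(p[:,0]>120)&(p[:,1]<60);q=w[m];print("red",len(q),q.min(0),q.max(0),np.median(q,0))
    m=(p.max(1)-p.min(1)<30)&(p.max(1)>90)&(w[:,2]>.085);q=w[m]
    uv=np.argwhere(m);print("steel>85",len(q),np.median(q,0))
    np.savez(n+"press.npz",q=q)
E
python3 - <<'E'
import cv2
a=cv2.imread('pics/side0.png')[225:325,190:310];b=cv2.imread('pics/scene0.png')[190:290,345:465]
import numpy as np
cv2.imwrite('pics/crop1.png',cv2.resize(np.hstack([a,b]),(800,334),interpolation=cv2.INTER_CUBIC))
E
```

```text
scene k1 216 ((426.56243896484375, -151.74456787109375), (88.97185516357422, 19.66334342956543), 10.33486270904541) 0.08035232 [[381.0, -150.0], [385.0, -169.0], [472.0, -153.0], [469.0, -134.0]]
scene k2 288 ((543.7198486328125, -308.4961853027344), (18.469684600830078, 93.12603759765625), 67.93067932128906) 0.08089045 [[497.0, -300.0], [583.0, -335.0], [590.0, -317.0], [504.0, -282.0]]
scene yel 283 ((548.434326171875, -185.80404663085938), (91.96163940429688, 22.036540985107422), 19.58035659790039) 0.08021817 [[501.0, -191.0], [509.0, -212.0], [595.0, -181.0], [588.0, -160.0]]
scene grn 128 ((384.9891357421875, 8.939093589782715), (17.15842056274414, 90.42245483398438), 77.13050079345703) 0.08130564 [[339.0, 11.0], [427.0, -9.0], [431.0, 7.0], [343.0, 27.0]]
plate 1075 ((622.7027587890625, 212.91864013671875), (214.0664520263672, 265.8079528808594), 56.7626838684082) 0.012877455
red 299 [nan nan nan] [nan nan nan] [nan nan nan]
steel>85 2015 [0.6877721  0.16238786 0.12166521]
side k1 144 ((422.0545349121094, -143.64927673339844), (91.55854034423828, 28.599945068359375), 11.6285638
[... 181 characters left out ...]
40.0467414855957) 0.07975002 [[414.0, -193.0], [600.0, -415.0], [654.0, -369.0], [468.0, -147.0]]
side yel 124 ((546.1719970703125, -180.10472106933594), (87.71924591064453, 26.218936920166016), 21.177867889404297) 0.0801677 [[501.0, -184.0], [510.0, -208.0], [592.0, -176.0], [582.0, -152.0]]
side grn 105 ((381.1243896484375, 13.506797790527344), (17.274831771850586, 88.32262420654297), 77.68382263183594) 0.0808463 [[336.0, 14.0], [422.0, -4.0], [426.0, 13.0], [340.0, 31.0]]
plate 2921 ((606.1708984375, 151.88914489746094), (355.5387878417969, 341.1475830078125), 56.470890045166016) 0.013474659
red 835 [nan nan nan] [nan nan nan] [nan nan nan]
steel>85 1489 [0.64928459 0.21410122 0.11935903]
```

View pics/crop1.png

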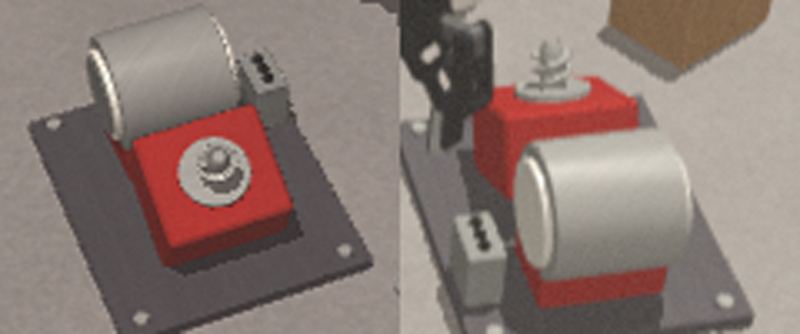

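The crop shows the round seat and stud on the red block: side view near (254,277), scene view near (390,212). Heating band and mug lie behind it. Next I fit the seat plane and stud tip.

```bash
python3 - <<'E'
from h import *
for n,(u,v) in {"side":(254,275),"scene":(390,210)}.items():
    c=dict(np.load(n+"0.npz"));W=cloud(c);px=c["pixels"].astype(int)
    s=np.s_[v-25:v+25,u-25:u+25];w=W[s].reshape(-1,3);p=px[s].reshape(-1,3)
    m=(p[:,0]>90)&(p[:,0]-p[:,1]>60)&(w[:,2]>.06);q=w[m]
    for _ in range(4):
        c0=q.mean(0);nn=np.linalg.svd(q-c0)[2][2];nn*=np.sign(nn[2]);d=(q-c0)@nn;q=q[abs(d)<max(.004,1.0*d.std())]
    print(n,"red face n",nn,"tilt",np.degrees(np.arccos(nn[2])),"az",np.degrees(np.arctan2(nn[1],nn[0])),len(q))
    th=np.radians(-33.2);L=np.array([-np.cos(th)*np.sin(np.radians(26)),-np.sin(th)*np.sin(np.radians(26)),np.cos(np.radians(26))])
    g=(p.max(1)-p.min(1)<30)&(w[:,2]>.075);g&=(np.hypot(w[:,0]-c0[0],w[:,1]-c0[1])<.06);g&=p.max(1)>80
    h=(w-c0)@L
    seat=w[g&(h<.012)&(h>-.006)];top=w[g&(h>.03)&(h<.06)]
    uv=np.argwhere(g&(h<.012)&(h>-.006))
    print(" seat",len(seat),seat.mean(0),np.percentile(seat,[3,97],axis=0).mean(0),"h",np.median((seat-c0)@L))
    print(" top",len(top),top.mean(0),top[:, 2].max(), top[np.argmax((top-c0)@L)])
    if len(top): print(" implied seat ctr from top:",top.mean(0)-L*np.mean((top-seat.mean(0))@L))
E
```

```text
side red face n [-0.36055874  0.23162788  0.90351863] tilt 25.3754991446329 az 147.28275459466434 679
 seat 212 [0.56698741 0.26015665 0.09252399] [0.56836282 0.25742892 0.09361764] h 0.006153924247296098
 top 69 [0.55652602 0.26575099 0.1212143 ] 0.13267734697260816 [0.55392198 0.26791679 0.13222178]
 implied seat ctr from top: [0.56788509 0.25831782 0.09338143]
scene red face n [-0.30980533  0.17566273  0.93443205] tilt 20.863417781331474 az 150.44632767202953 233
 seat 98 [0.57448246 0.24682411 0.09845484] [0.57125897 0.2496693  0.09668753] h 0.00914910649426566
 top 61 [0.56328672 0.2567741  0.1228964 ] 0.13256193708025812 [0.55691649 0.25858979 0.13081325]
 implied seat ctr from top: [0.57372734 0.24994195 0.09731399]
```

```bash
cat >> h.py <<'E'
from scipy.spatial.transform import Rotation as Ro
def down(close_deg):  # tool down, y axis at given world angle
    a=np.radians(close_deg);y=np.array([np.cos(a),np.sin(a),0]);z=np.array([0,0,-1.]);return np.stack([np.cross(y,z),y,z],1)
def rows(o,p,R):
    R0=Ro.from_euler('xyz',o["orientation"]).as_matrix()
    s=R0.T@(np.array(p)-o["eef_pos"]);r=Ro.from_matrix(R0.T@R).as_rotvec(degrees=True)
    print("shift mm",(s*1000).round(1),"rot deg",r.round(1),"q",o["qpos"].round(2),"clock",o["clock"],"f",o["force"].round(1),"tq",o["wrist_torque"].round(2))
def wcloud(c,o):  # wrist: world points
    K=c["camera_matrix"];H=np.array(c["hand_eye"]);d=c["range_z"];v,u=np.mgrid[:480,:640]
    x=(u-K[0,2])/K[0,0];y=(v-K[1,2])/K[1,1];r=np.hypot(x,y)+1e-9
    t=np.tan(np.minimum(r,1.5));P=np.stack([x/r*t*d,y/r*t*d,d],-1)
    R0=Ro.from_euler('xyz',o["orientation"]).as_matrix()
    W=(P@H[:3,:3].T+H[:3,3])@R0.T+o["eef_pos"]; W[(d<=0)|(r>1.4)]=np.nan
    return W
def snap(name):
    from bench import get_obs,capture
    o=get_obs();c=capture("wrist");cv2.imwrite(f"pics/{name}.png",c["pixels"][:,:,::-1]);return o,c
E
python3 - <<'E'
from h import *
from bench import *
rows(get_obs(),[.424,-.149,.17],down(-79))
E
```

```text
shift mm [-148.9 -200.5   60.8] rot deg [-0.1  0.1 79. ] q [ 0.11  0.51 -0.24  1.5   0.13  1.15 -0.15] clock 0.1 f [-0.3 -0.6  1. ] tq [-0.03 -0.05  0.02]
```

send_rows --targets '[{"x": -0.05, "y": -0.067, "z": 0.02, "rz": 20, "claw": 1}, {"x": -0.1, "y": -0.134, "z": 0.04, "rz": 40}, {"x": -0.149, "y": -0.2, "z": 0.06, "rz": 79}, {"x": -0.149, "y": -0.2, "z": 0.06, "rz": 79}, {"x": -0.149, "y": -0.2, "z": 0.06, "rz": 79}, {"x": -0.149, "y": -0.2, "z": 0.06, "rz": 79}, {"x": -0.149, "y": -0.2, "z": 0.06, "rz": 79}, {"x": -0.149, "y": -0.2, "z": 0.06, "rz": 79}, {"x": -0.149, "y": -0.2, "z": 0.06, "rz": 79}, {"x": -0.149, "y": -0.2, "z": 0.06, "rz": 79}]'

```text
$.targets[0]: bad value
```

```bash
cat >> h.py <<'E'
def bar(W,px,x,y,rad=.075,zlo=.072,zhi=.095):
    m=(np.hypot(W[...,0]-x,W[...,1]-y)<rad)&(W[...,2]>zlo)&(W[...,2]<zhi)&(px.max(-1)<90)
    n,l,st,_=cv2.connectedComponentsWithStats(m.astype(np.uint8));i=1+np.argmax(st[1:,4]);m=l==i
    q=W[m].astype(np.float32);print(len(q),st[i][:4],cv2.minAreaRect(q[:,:2]*1000),"z",np.median(q[:,2]))
E
python3 - <<'E'
from h import *
o,c=snap("w1");print(o["eef_pos"],c["camera_matrix"],c["hand_eye"])
W=wcloud(c,o);bar(W,c["pixels"],.424,-.149)
rows(o,[.424,-.149,.17],down(-79))
E
```

```text
[ 6.24546266e-01 -5.16485598e-05  2.30511964e-01] [[371.64829954   0.         318.40042882]
 [  0.         371.64829954 246.78625455]
 [  0.           0.           1.        ]] [[-3.54125851e-06 -9.62773306e-01 -2.70310122e-01  6.86783451e-02]
 [ 9.99999783e-01  1.74832457e-04 -6.35807785e-04  1.26207635e-03]
 [ 6.59397745e-04 -2.70310066e-01  9.62773096e-01 -1.42602599e-01]
 [ 0.00000000e+00  0.00000000e+00  0.00000000e+00  1.00000000e+00]]
57 [105 359  22   5] ((407.2897033691406, -142.6870880126953), (32.14973068237305, 2.136361598968506), 11.1190824508667) z 0.07437372
shift mm [-148.9 -200.5   60.8] rot deg [-0.1  0.1 79. ] q [ 0.11  0.51 -0.24  1.5   0.13  1.15 -0.15] clock 0.1 f [-0.3 -0.6  1. ] tq [-0.03 -0.05  0.02]
```

View pics/w1.png

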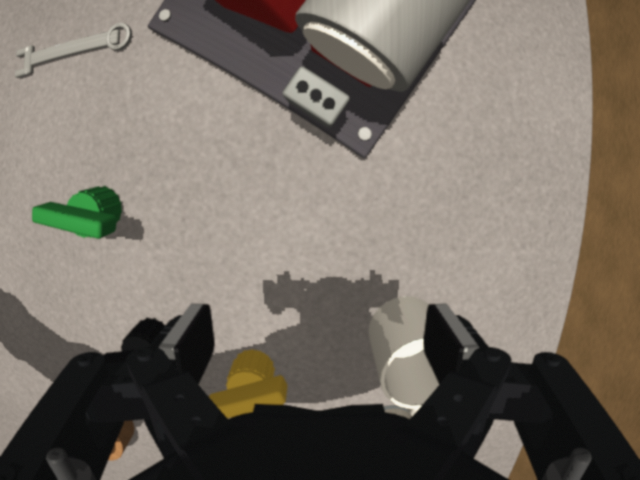

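The move was refused, so I'm still at the start pose. The view shows the fingers, the green and yellow decoys and the press. I'll resend with all the keys.

send_rows --targets '[{"x": -0.05, "y": -0.067, "z": 0.02, "rx": 0, "ry": 0, "rz": 10, "claw": 1}, {"x": -0.1, "y": -0.134, "z": 0.04, "rx": 0, "ry": 0, "rz": 20, "claw": 1}, {"x": -0.149, "y": -0.2, "z": 0.06, "rx": 0, "ry": 0, "rz": 79, "claw": 1}, {"x": -0.149, "y": -0.2, "z": 0.06, "rx": 0, "ry": 0, "rz": 79, "claw": 1}, {"x": -0.149, "y": -0.2, "z": 0.06, "rx": 0, "ry": 0, "rz": 79, "claw": 1}, {"x": -0.149, "y": -0.2, "z": 0.06, "rx": 0, "ry": 0, "rz": 79, "claw": 1}, {"x": -0.149, "y": -0.2, "z": 0.06, "rx": 0, "ry": 0, "rz": 79, "claw": 1}, {"x": -0.149, "y": -0.2, "z": 0.06, "rx": 0, "ry": 0, "rz": 79, "claw": 1}, {"x": -0.149, "y": -0.2, "z": 0.06, "rx": 0, "ry": 0, "rz": 79, "claw": 1}, {"x": -0.149, "y": -0.2, "z": 0.06, "rx": 0, "ry": 0, "rz": 79, "claw": 1}]'

```text
clock: 1.4
eef_pos: [0.425, -0.1489, 0.1712]
orientation: [-3.141, 0.0, 0.194]
force: [-0.3, 0.7, 0.1]
grip_width: 0.0856
grasp_force: 0.0
```

```bash
python3 - <<'E'
from h import *
o,c=snap("w2");print(o["eef_pos"],o["orientation"])
W=wcloud(c,o);bar(W,c["pixels"],.424,-.149)
rows(o,[.424,-.149,.17],down(-79))
E
```

```text
[ 0.42495498 -0.14890272  0.17120067] [-3.14149425e+00  2.00593599e-04  1.94319768e-01]
3442 [304 184  28 133] ((423.9208984375, -148.33731079101562), (90.76925659179688, 17.72138214111328), 11.055984497070312) z 0.08165239
shift mm [-1.  -0.1  1.2] rot deg [-0.   0.   0.1] q [ 0.19  0.31  0.12  2.03 -0.05  0.81 -1.03] clock 1.4 f [-0.3  0.7  0.1] tq [ 0.01 -0.    0.01]
```

```bash
python3 - <<'E'
import cv2
cv2.imwrite('pics/w2c.png',cv2.resize(cv2.imread('pics/w2.png')[150:350,200:440],(480,400)))
from h import *
from bench import *
rows(get_obs(),[.424,-.1483,.052],down(-78.95))
E
```

```text
shift mm [ -0.8  -0.8 119.2] rot deg [-0.   0.   0.1] q [ 0.19  0.31  0.12  2.03 -0.05  0.81 -1.03] clock 1.45 f [-0.3 -0.4 -0. ] tq [ 0.02 -0.03  0.05]
```

View pics/w2c.png

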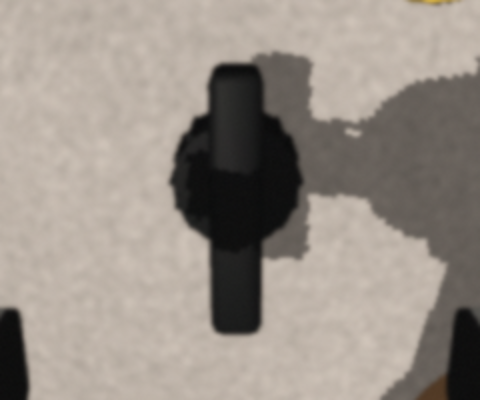

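A black knob with fluted sleeve, its wing bar centred between the fingers. It fits the description and is neither the yellow nor the green one. I'll grasp it.

send_rows --newtons 80 --targets '[{"x": -0.001, "y": -0.001, "z": 0.05, "rx": 0, "ry": 0, "rz": 0, "claw": 1}, {"x": -0.001, "y": -0.001, "z": 0.1, "rx": 0, "ry": 0, "rz": 0, "claw": 1}, {"x": -0.001, "y": -0.001, "z": 0.119, "rx": 0, "ry": 0, "rz": 0, "claw": 1}, {"x": -0.001, "y": -0.001, "z": 0.119, "rx": 0, "ry": 0, "rz": 0, "claw": 1}, {"x": -0.001, "y": -0.001, "z": 0.119, "rx": 0, "ry": 0, "rz": 0, "claw": 0}, {"x": -0.001, "y": -0.001, "z": 0.119, "rx": 0, "ry": 0, "rz": 0, "claw": 0}, {"x": -0.001, "y": -0.001, "z": 0.119, "rx": 0, "ry": 0, "rz": 0, "claw": 0}, {"x": -0.001, "y": -0.001, "z": 0.119, "rx": 0, "ry": 0, "rz": 0, "claw": 0}, {"x": -0.001, "y": -0.001, "z": 0.119, "rx": 0, "ry": 0, "rz": 0, "claw": 0}, {"x": -0.001, "y": -0.001, "z": 0.119, "rx": 0, "ry": 0, "rz": 0, "claw": 0}]'

```text
clock: 2.7
eef_pos: [0.4242, -0.1484, 0.053]
orientation: [3.141, -0.001, 0.192]
force: [-1.6, -0.1, 7.8]
grip_width: 0.0167
grasp_force: 78.1
```

```bash
cat >> h.py <<'E'
AZ=-33.0; SEAT=np.array([.570,.254,.095])
def studR():
    t=np.radians(26);a=np.radians(AZ);px=np.array([np.cos(a),np.sin(a),0]);py=np.array([-np.sin(a),np.cos(a),0])
    z=np.array([0,0,np.cos(t)])-px*np.sin(t);return np.stack([np.cross(py,z),py,z],1)
def stud_pose(h,wing,seat=None,half=0): # TCP h above seat along the stud, wings 'wing' deg anticlockwise of stud y (from tip)
    S=studR();w=np.radians(wing+90*1)  # closing line is 90 deg from wings: wings at 90+wing from x
    a=np.radians(wing+90-90)+half*np.pi
    y=S@np.array([np.cos(a),np.sin(a),0]);z=-S[:,2]
    return (SEAT if seat is None else seat)+S[:,2]*h,np.stack([np.cross(y,z),y,z],1)
E
python3 - <<'E'
from h import *
from bench import *
o=get_obs();print(o["eef_pos"])
p,R=stud_pose(.052+.037+.06,35);rows(o,p,R);print(p,Ro.from_matrix(R).as_euler('xyz').round(3))
p,R=stud_pose(.052+.037+.06,35,half=1);rows(o,p,R)
E
```

```text
[ 0.42416977 -0.14835702  0.05298064]
shift mm [ 173.1 -412.4 -176. ] rot deg [-28.1   2.7 -79.5] q [ 0.22  0.5   0.09  2.18 -0.09  0.47 -1.  ] clock 2.7 f [-1.6 -0.1  7.8] tq [ 0.16  0.26 -0.  ]
[0.5152203  0.28957435 0.22892031] [2.761 0.254 1.557]
shift mm [ 173.1 -412.4 -176. ] rot deg [ 2.8 29.3 97.1] q [ 0.22  0.5   0.09  2.18 -0.09  0.47 -1.  ] clock 2.7 f [-1.6 -0.1  7.8] tq [ 0.16  0.26 -0.  ]
```

send_rows --targets '[{"x": 0, "y": 0, "z": -0.06, "rx": 0, "ry": 0, "rz": 0, "claw": 0}, {"x": 0, "y": 0, "z": -0.12, "rx": 0, "ry": 0, "rz": 0, "claw": 0}, {"x": 0, "y": 0, "z": -0.18, "rx": 0, "ry": 0, "rz": 0, "claw": 0}, {"x": 0, "y": 0, "z": -0.2, "rx": 0, "ry": 0, "rz": 0, "claw": 0}, {"x": 0, "y": 0, "z": -0.2, "rx": 0, "ry": 0, "rz": 0, "claw": 0}]'

```text
clock: 3.32
eef_pos: [0.4243, -0.1484, 0.2536]
orientation: [3.14, -0.003, 0.192]
force: [0.3, -0.3, -3.1]
grip_width: 0.0166
grasp_force: 79.1
```

```bash
python3 - <<'E'
from h import *
from bench import *
o=get_obs();print(o["eef_pos"],o["grip_width"])
p,R=stud_pose(.053+.037+.06,35);rows(o,p-R[:,0]*.1,R);print(p-R[:,0]*.1)
E
```

```text
[ 0.42430803 -0.14836722  0.25356783] 0.01664812725026233
shift mm [ 152.7 -318.1   -1.4] rot deg [-27.9   2.6 -79.5] q [ 0.17  0.21  0.14  1.9  -0.04  1.03 -1.05] clock 3.325 f [ 0.3 -0.3 -3.1] tq [0.03 0.02 0.02]
[0.51347417 0.19303562 0.25496304]
```

send_rows --targets '[{"x": 0.025, "y": -0.05, "z": 0, "rx": -4, "ry": 0, "rz": -10, "claw": 0}, {"x": 0.05, "y": -0.105, "z": 0, "rx": -7, "ry": 1, "rz": -20, "claw": 0}, {"x": 0.075, "y": -0.16, "z": 0, "rx": -10.5, "ry": 1, "rz": -30, "claw": 0}, {"x": 0.1, "y": -0.21, "z": 0, "rx": -14, "ry": 1.3, "rz": -40, "claw": 0}, {"x": 0.125, "y": -0.26, "z": 0, "rx": -17.5, "ry": 1.6, "rz": -50, "claw": 0}, {"x": 0.1527, "y": -0.318, "z": -0.001, "rx": -27.9, "ry": 2.6, "rz": -79.5, "claw": 0}, {"x": 0.1527, "y": -0.318, "z": -0.001, "rx": -27.9, "ry": 2.6, "rz": -79.5, "claw": 0}, {"x": 0.1527, "y": -0.318, "z": -0.001, "rx": -27.9, "ry": 2.6, "rz": -79.5, "claw": 0}, {"x": 0.1527, "y": -0.318, "z": -0.001, "rx": -27.9, "ry": 2.6, "rz": -79.5, "claw": 0}, {"x": 0.1527, "y": -0.318, "z": -0.001, "rx": -27.9, "ry": 2.6, "rz": -79.5, "claw": 0}, {"x": 0.1527, "y": -0.318, "z": -0.001, "rx": -27.9, "ry": 2.6, "rz": -79.5, "claw": 0}]'

```text
clock: 4.7
eef_pos: [0.5134, 0.1927, 0.253]
orientation: [2.766, 0.252, 1.554]
force: [0.3, -0.4, -2.8]
grip_width: 0.0165
grasp_force: 79.1
```

```bash
python3 - <<'E'
from h import *
o,c=snap("w3");print(o["eef_pos"],o["orientation"],o["qpos"].round(2))
np.savez("w3.npz",**c,pos=o["eef_pos"],ori=o["orientation"])
p,R=stud_pose(.053+.037+.06,35);rows(o,p-R[:,0]*.1,R)
E
```

```text
[0.51337385 0.19266858 0.25302586] [2.76600962 0.25237301 1.55380394] [-0.51  0.29 -0.23  1.91  0.63  0.93 -1.07]
shift mm [-0.1  0.8 -1.8] rot deg [-0.3 -0.  -0.2] q [-0.51  0.29 -0.23  1.91  0.63  0.93 -1.07] clock 4.7 f [ 0.3 -0.4 -2.8] tq [ 0.39  0.56 -0.02]
```

View pics/w3.png

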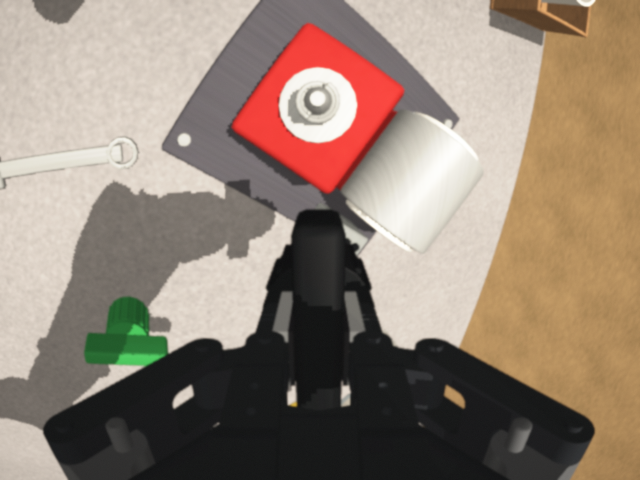

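The view shows the seat ring around (318,105) with the stud tip at (318,98), and the knob in the fingers below. The half-turned grip puts q7 near +2.07, which leaves room for the whole 160° turn.

```bash
cat > fit.py <<'E'
from h import *
d=dict(np.load("w3.npz"));o={"eef_pos":d["pos"],"orientation":d["ori"]}
W=wcloud(d,o);px=d["pixels"].astype(int);S=studR()
v,u=np.mgrid[:480,:640]
red=(px[...,0]>150)&(px[...,1]<90)&(v<210)&(W[...,2]>.06)
q=W[red]
for _ in range(5):
    c0=q.mean(0);n=np.linalg.svd(q-c0)[2][2];n*=np.sign(n[2]);e=(q-c0)@n;q=q[abs(e)<.004]
print("face n tilt",np.degrees(np.arccos(n[2])),"az",np.degrees(np.arctan2(-n[1],-n[0])),len(q))
# local red block edge direction
b=np.stack([(q-c0)@S[:,0],(q-c0)@S[:,1]],1).astype(np.float32)*1000
print("red rect in stud frame",cv2.minAreaRect(b))
near=np.hypot(u-318,v-105)<48
w=near&(px.max(-1)-px.min(-1)<60)&(px.min(-1)>90)
k=cv2.findContours(w.astype(np.uint8),cv2.RETR_EXTERNAL,cv2.CHAIN_APPROX_NONE)[0];k=max(k,key=cv2.contourArea)
(x,y),ax,an=cv2.fitEllipse(k);print("seat ellipse",x,y,ax)
hh=((W-SEAT)@S[:,2]);sw=w&(abs(hh)<.008);print("seat h med",np.median(hh[sw]))
# tip by height
t=near&(hh>.031)&(hh<.045);print("tip px",u[t].mean(),v[t].mean(),t.sum(),"h p95",np.percentile(hh[t],90),"cloud tip",W[t].mean(0))
K=d["camera_matrix"];H=d["hand_eye"];R0=Ro.from_euler('xyz',d["ori"]).as_matrix()
def ray(pu,pv):
    a=(pu-K[0,2])/K[0,0];b=(pv-K[1,2])/K[1,1];r=np.hypot(a,b);r_=np.array([a/r*np.sin(r),b/r*np.sin(r),np.cos(r)])
    return R0@H[:3,3]+d["pos"],R0@H[:3,:3]@r_
h0=np.median(hh[sw])
def hit(pu,pv,h):
    C,r=ray(pu,pv);s=(h-(C-SEAT)@S[:,2])/(r@S[:,2]);return C+s*r
C=np.array([hit(*p[0],h0) for p in k]);L=(C-SEAT)@S
(cx,cy),axs,_=cv2.fitEllipse((L[:,:2]*1000).astype(np.float32));print("seat in stud frame mm",cx,cy,"diam",axs,"world",SEAT+S@np.array([cx/1e3,cy/1e3,h0]))
T=hit(u[t].mean(),v[t].mean(),h0+.037);print("tip in stud frame",((T-SEAT)@S*1000),"->seat",T-S[:,2]*.037)
E
python3 fit.py
```

```text
face n tilt 25.870636347927512 az -33.46808765243792 11107
red rect in stud frame ((-0.8460006713867188, 1.3017044067382812), (108.4045181274414, 99.02289581298828), 89.36774444580078)
seat ellipse 317.302978515625 104.77144622802734 (73.71781921386719, 76.60851287841797)
seat h med 0.0005582200213733698
tip px 317.1621052631579 99.51368421052632 475 h p95 0.0380070285486484 cloud tip [0.5561586  0.26267323 0.1263355 ]
seat in stud frame mm -1.3974041938781738 -0.025998279452323914 diam (58.34273910522461, 58.864601135253906) world [0.56872726 0.25479553 0.09488914]
tip in stud frame [-0.76139478 -0.49228424 37.55822002] ->seat [0.56895272 0.25409313 0.09516795]
```

send_rows --targets '[{"x": 0, "y": 0, "z": 0, "rx": 0, "ry": 0, "rz": -120, "claw": 0}, {"x": 0, "y": 0, "z": 0, "rx": 0, "ry": 0, "rz": -120, "claw": 0}, {"x": 0, "y": 0, "z": 0, "rx": 0, "ry": 0, "rz": -120, "claw": 0}, {"x": 0, "y": 0, "z": 0, "rx": 0, "ry": 0, "rz": -120, "claw": 0}, {"x": 0, "y": 0, "z": 0, "rx": 0, "ry": 0, "rz": -120, "claw": 0}, {"x": 0, "y": 0, "z": 0, "rx": 0, "ry": 0, "rz": -120, "claw": 0}, {"x": 0, "y": 0, "z": 0, "rx": 0, "ry": 0, "rz": -120, "claw": 0}, {"x": 0, "y": 0, "z": 0, "rx": 0, "ry": 0, "rz": -120, "claw": 0}, {"x": 0, "y": 0, "z": 0, "rx": 0, "ry": 0, "rz": -120, "claw": 0}, {"x": 0, "y": 0, "z": 0, "rx": 0, "ry": 0, "rz": -120, "claw": 0}, {"x": 0, "y": 0, "z": 0, "rx": 0, "ry": 0, "rz": -120, "claw": 0}, {"x": 0, "y": 0, "z": 0, "rx": 0, "ry": 0, "rz": -120, "claw": 0}]'

```text
clock: 6.25
eef_pos: [0.5133, 0.1928, 0.2532]
orientation: [-2.729, 0.184, -2.547]
force: [1.1, -0.4, -2.2]
grip_width: 0.0167
grasp_force: 79.1
```

```bash
sed -i 's/^AZ=.*/AZ=-33.4; SEAT=np.array([.5689,.2545,.095])/' h.py; python3 - <<'E'
from h import *
from bench import *
o=get_obs()
p,R=stud_pose(.053+.037+.02,35,half=1);rows(o,p,R)
E
```

```text
shift mm [-50.3  87.1  38. ] rot deg [  0.3   0.1 -59.7] q [-0.23  0.32 -0.6   1.9   0.75  1.02  0.91] clock 6.25 f [ 1.1 -0.4 -2.2] tq [0.38 0.54 0.02]
```

send_rows --targets '[{"x": -0.02, "y": 0.035, "z": 0, "rx": 0, "ry": 0, "rz": -59.7, "claw": 0}, {"x": -0.05, "y": 0.087, "z": 0, "rx": 0, "ry": 0, "rz": -59.7, "claw": 0}, {"x": -0.0503, "y": 0.0871, "z": 0, "rx": 0.3, "ry": 0, "rz": -59.7, "claw": 0}, {"x": -0.0503, "y": 0.0871, "z": 0, "rx": 0.3, "ry": 0, "rz": -59.7, "claw": 0}, {"x": -0.0503, "y": 0.0871, "z": 0, "rx": 0.3, "ry": 0, "rz": -59.7, "claw": 0}, {"x": -0.0503, "y": 0.0871, "z": 0.02, "rx": 0.3, "ry": 0, "rz": -59.7, "claw": 0}, {"x": -0.0503, "y": 0.0871, "z": 0.038, "rx": 0.3, "ry": 0, "rz": -59.7, "claw": 0}, {"x": -0.0503, "y": 0.0871, "z": 0.038, "rx": 0.3, "ry": 0, "rz": -59.7, "claw": 0}, {"x": -0.0503, "y": 0.0871, "z": 0.038, "rx": 0.3, "ry": 0, "rz": -59.7, "claw": 0}]'

```text
clock: 7.38
eef_pos: [0.5282, 0.2818, 0.1942]
orientation: [-2.759, -0.252, -1.593]
force: [0.1, 0.5, -2.0]
grip_width: 0.0167
grasp_force: 79.1
```

```bash
cat > st.py <<'E'
# state in stud frame; knob underside height assuming 53 mm grip offset
from h import *
from bench import *
import sys
OFF=float(sys.argv[3])if len(sys.argv)>3 else .053
o=get_obs();S=studR();L=(o["eef_pos"]-SEAT)@S*1000;R0=Ro.from_euler('xyz',o["orientation"]).as_matrix();y=S.T@R0[:,1]
print("stud-frame TCP",L.round(1),"underside h",round(L[2]-OFF*1000,1),"wing",np.degrees(np.arctan2(y[1],y[0])).round(1),"tilt err",np.degrees(np.arccos(min(1,-R0[:,2]@S[:,2]))).round(2))
print("force stud frame",(S.T@o["force"]).round(1),"torque tool",(R0.T@o["wrist_torque"]).round(2),"grip",o["grip_width"].round(4))
p,R=stud_pose(OFF+float(sys.argv[1])/1e3,float(sys.argv[2]),half=1);rows(o,p,R)
E
python3 st.py 11 35
```

```text
stud-frame TCP [ -0.6   0.4 110.6] underside h 57.6 wing -145.1 tilt err 0.15Traceback (most recent call last):
  File "st.py", line 8, in <module>
    print("force stud frame",(S.T@o["force"]).round(1),"torque tool",(R0.T@o["wrist_torque"]).round(2),"grip",o["grip_width"].round(4))
                                                                                                              ^^^^^^^^^^^^^^^^^^^^^
AttributeError: 'float' object has no attribute 'round'
```

```bash
sed -i 's/o\["grip_width"\].round(4)/o["grip_width"]/' st.py; python3 st.py 11 35
```

```text
stud-frame TCP [ -0.6   0.4 110.6] underside h 57.6 wing -145.1 tilt err 0.15
force stud frame [-1.   0.5 -1.7] torque tool [-0.5  -0.39  0.04] grip 0.016677235338747907
shift mm [ 0.7 -0.2 46.6] rot deg [-0.1  0.1 -0.1] q [-0.29  0.53 -0.77  1.83  0.93  1.14  1.67] clock 7.375 f [ 0.1  0.5 -2. ] tq [ 0.39  0.5  -0.02]
```

send_rows --targets '[{"x": 0.0005, "y": 0, "z": 0.015, "rx": 0, "ry": 0, "rz": 0, "claw": 0}, {"x": 0.0007, "y": 0, "z": 0.025, "rx": 0, "ry": 0, "rz": 0, "claw": 0}, {"x": 0.0007, "y": 0, "z": 0.032, "rx": 0, "ry": 0, "rz": 0, "claw": 0}, {"x": 0.0007, "y": 0, "z": 0.036, "rx": 0, "ry": 0, "rz": 0, "claw": 0}, {"x": 0.0007, "y": 0, "z": 0.038, "rx": 0, "ry": 0, "rz": 0, "claw": 0}, {"x": 0.0007, "y": 0, "z": 0.04, "rx": 0, "ry": 0, "rz": 0, "claw": 0}, {"x": 0.0007, "y": 0, "z": 0.042, "rx": 0, "ry": 0, "rz": 0, "claw": 0}, {"x": 0.0007, "y": 0, "z": 0.042, "rx": 0, "ry": 0, "rz": 0, "claw": 0}]'

```text
clock: 8.38
eef_pos: [0.5437, 0.2706, 0.1563]
orientation: [-2.76, -0.254, -1.591]
force: [-0.4, -0.7, -2.0]
grip_width: 0.0163
grasp_force: 79.1
```

```bash
python3 st.py 11 35
```

```text
stud-frame TCP [ 0.  -0.5 68.2] underside h 15.2 wing -145.0 tilt err 0.13
force stud frame [-0.8 -0.7 -1.8] torque tool [-0.5  -0.39  0.03] grip 0.01630849500469752
shift mm [-0.4 -0.2  4.2] rot deg [-0.1  0.1  0. ] q [-0.28  0.58 -0.74  1.86  1.    1.08  1.62] clock 8.375 f [-0.4 -0.7 -2. ] tq [ 0.38  0.51 -0.01]
```

send_rows --targets '[{"x": -0.0003, "y": 0, "z": 0.0015, "rx": 0, "ry": 0, "rz": 0, "claw": 0}, {"x": -0.0003, "y": 0, "z": 0.003, "rx": 0, "ry": 0, "rz": 0, "claw": 0}, {"x": -0.0003, "y": 0, "z": 0.004, "rx": 0, "ry": 0, "rz": 0, "claw": 0}, {"x": -0.0003, "y": 0, "z": 0.004, "rx": 0, "ry": 0, "rz": 0, "claw": 0}]'

```text
clock: 8.88
eef_pos: [0.5451, 0.27, 0.1527]
orientation: [-2.76, -0.253, -1.591]
force: [-1.5, -0.6, -0.2]
grip_width: 0.0166
grasp_force: 79.4
```

```bash
python3 st.py 11 35
```

```text
stud-frame TCP [-0.2 -0.1 64.3] underside h 11.3 wing -145.0 tilt err 0.14
force stud frame [-0.9 -1.3  0.2] torque tool [-0.53 -0.29  0.04] grip 0.016629266304775316
shift mm [-0.  -0.2  0.3] rot deg [-0.1  0.1  0. ] q [-0.28  0.59 -0.74  1.86  1.01  1.07  1.62] clock 8.875 f [-1.5 -0.6 -0.2] tq [ 0.29  0.53 -0.07]
```

send_rows --targets '[{"x": 0, "y": 0, "z": 0.0004, "rx": 0, "ry": 0, "rz": 5, "claw": 0}, {"x": 0, "y": 0, "z": 0.0008, "rx": 0, "ry": 0, "rz": 10, "claw": 0}, {"x": 0, "y": 0, "z": 0.0011, "rx": 0, "ry": 0, "rz": 15, "claw": 0}, {"x": 0, "y": 0, "z": 0.0014, "rx": 0, "ry": 0, "rz": 20, "claw": 0}, {"x": 0, "y": 0, "z": 0.0018, "rx": 0, "ry": 0, "rz": 25, "claw": 0}]'

```text
clock: 9.5
eef_pos: [0.5458, 0.2695, 0.1514]
orientation: [-2.692, -0.074, -1.997]
force: [-2.4, -1.0, 2.6]
grip_width: 0.0164
grasp_force: 80.0
```

```bash
python3 st.py 7 -5
```

```text
stud-frame TCP [ 0.  -0.2 62.8] underside h 9.8 wing -170.1 tilt err 0.15
force stud frame [-0.2 -2.2  2.9] torque tool [-0.54  0.42 -0.27] grip 0.016353064974862393
shift mm [-0.2 -0.   2.8] rot deg [-0.1  0.1 14.9] q [-0.33  0.57 -0.66  1.86  0.98  1.03  1.21] clock 9.5 f [-2.4 -1.   2.6] tq [-0.23  0.7   0.02]
```

send_rows --targets '[{"x": 0, "y": 0, "z": 0.0003, "rx": 0, "ry": 0, "rz": 5, "claw": 0}, {"x": 0, "y": 0, "z": 0.0007, "rx": 0, "ry": 0, "rz": 10, "claw": 0}, {"x": 0, "y": 0, "z": 0.001, "rx": 0, "ry": 0, "rz": 15, "claw": 0}, {"x": 0, "y": 0, "z": 0.0014, "rx": 0, "ry": 0, "rz": 20, "claw": 0}]'

```text
clock: 10.0
eef_pos: [0.5472, 0.2683, 0.152]
orientation: [-2.688, 0.079, -2.31]
force: [-2.8, -3.8, 16.0]
grip_width: 0.0173
grasp_force: 93.7
```

```bash
python3 st.py 7 -5
```

```text
stud-frame TCP [ 1.8 -0.4 62.5] underside h 9.5 wing 170.0 tilt err 0.35
force stud frame [ 6.8 -4.7 14.5] torque tool [ 0.93  1.3  -1.73] grip 0.017284258575540987
shift mm [-0.1  1.9  2.5] rot deg [-0.3  0.2 -5. ] q [-0.37  0.56 -0.59  1.87  0.95  1.    0.88] clock 10.0 f [-2.8 -3.8 16. ] tq [-2.1   0.55  0.91]
```

send_rows --targets '[{"x": 0, "y": 0, "z": -0.001, "rx": 0, "ry": 0, "rz": -7, "claw": 0}, {"x": 0, "y": 0, "z": -0.002, "rx": 0, "ry": 0, "rz": -15, "claw": 0}, {"x": 0, "y": 0, "z": -0.002, "rx": 0, "ry": 0, "rz": -20, "claw": 0}, {"x": 0, "y": 0, "z": -0.002, "rx": 0, "ry": 0, "rz": -20, "claw": 0}]'

```text
clock: 10.5
eef_pos: [0.5458, 0.2704, 0.1518]
orientation: [-2.693, -0.073, -1.995]
force: [1.1, 3.0, -0.6]
grip_width: 0.017
grasp_force: 79.5
```

```bash
python3 st.py 10.5 -5
```

```text
stud-frame TCP [-0.3  0.6 63.3] underside h 10.3 wing -170.0 tilt err 0.21
force stud frame [-0.9  3.1 -0.3] torque tool [-0.45 -0.57 -0.14] grip 0.016985534875600387
shift mm [ 0.6 -0.2 -0.2] rot deg [-0.1  0.2 15. ] q [-0.33  0.57 -0.66  1.86  0.98  1.03  1.21] clock 10.5 f [ 1.1  3.  -0.6] tq [0.61 0.25 0.34]
```

send_rows --targets '[{"x": 0, "y": 0, "z": 0, "rx": 0, "ry": 0, "rz": 5, "claw": 0}, {"x": 0, "y": 0, "z": 0.0003, "rx": 0, "ry": 0, "rz": 10, "claw": 0}, {"x": 0, "y": 0, "z": 0.0006, "rx": 0, "ry": 0, "rz": 16, "claw": 0}]'

```text
clock: 10.88
eef_pos: [0.5471, 0.269, 0.1525]
orientation: [-2.686, 0.05, -2.249]
force: [2.0, -2.0, 8.5]
grip_width: 0.0169
grasp_force: 87.8
```

```bash
python3 st.py 10.5 -5
```

```text
stud-frame TCP [ 1.6  0.1 63.1] underside h 10.1 wing 173.8 tilt err 0.32
force stud frame [ 6.2 -0.5  6.4] torque tool [ 0.72  0.42 -1.62] grip 0.016857089082223692
shift mm [ 0.3  1.6 -0.4] rot deg [-0.3  0.2 -1.2] q [-0.36  0.56 -0.6   1.86  0.96  1.01  0.94] clock 10.875 f [ 2.  -2.   8.5] tq [-1.34  0.07  1.23]
```

It blocks at about 45° with 1.6–1.7 Nm at both heights tried, so this knob is the wrong one. I'll turn it back, withdraw it and return it to its old spot.

send_rows --targets '[{"x": 0, "y": -0.0005, "z": 0, "rx": 0, "ry": 0, "rz": -10, "claw": 0}, {"x": 0, "y": -0.0005, "z": -0.001, "rx": 0, "ry": 0, "rz": -20, "claw": 0}, {"x": 0, "y": -0.0005, "z": -0.002, "rx": 0, "ry": 0, "rz": -30, "claw": 0}, {"x": 0, "y": -0.0005, "z": -0.003, "rx": 0, "ry": 0, "rz": -41, "claw": 0}, {"x": 0, "y": -0.0005, "z": -0.008, "rx": 0, "ry": 0, "rz": -41, "claw": 0}, {"x": 0, "y": -0.0005, "z": -0.02, "rx": 0, "ry": 0, "rz": -41, "claw": 0}, {"x": 0, "y": -0.0005, "z": -0.045, "rx": 0, "ry": 0, "rz": -41, "claw": 0}, {"x": 0, "y": -0.0005, "z": -0.09, "rx": 0, "ry": 0, "rz": -41, "claw": 0}, {"x": 0, "y": -0.0005, "z": -0.12, "rx": 0, "ry": 0, "rz": -41, "claw": 0}, {"x": 0, "y": -0.0005, "z": -0.12, "rx": 0, "ry": 0, "rz": -41, "claw": 0}]'

```text
clock: 12.12
eef_pos: [0.5013, 0.3004, 0.262]
orientation: [-2.755, -0.249, -1.592]
force: [0.0, 0.6, -1.7]
grip_width: 0.0171
grasp_force: 79.4
```

```bash
python3 - <<'E'
from h import *
from bench import *
o=get_obs();print(o["eef_pos"],o["grip_width"])
for a in(-79,101): rows(o,[.424,-.1483,.20],down(a))
E
```

```text
[0.5012548  0.30039333 0.26198628] 0.017067364929625496
shift mm [421.2 127.  132.8] rot deg [ -3.3 -29.5 -97.5] q [-0.31  0.45 -0.82  1.75  0.83  1.25  1.74] clock 12.125 f [ 0.   0.6 -1.7] tq [0.31 0.53 0.01]
shift mm [421.2 127.  132.8] rot deg [-28.2   3.1  79.1] q [-0.31  0.45 -0.82  1.75  0.83  1.25  1.74] clock 12.125 f [ 0.   0.6 -1.7] tq [0.31 0.53 0.01]
```

send_rows --targets '[{"x": 0.053, "y": 0.016, "z": 0.015, "rx": -3.5, "ry": 0.4, "rz": 10, "claw": 0}, {"x": 0.105, "y": 0.032, "z": 0.031, "rx": -7, "ry": 0.8, "rz": 20, "claw": 0}, {"x": 0.158, "y": 0.048, "z": 0.048, "rx": -10.5, "ry": 1.2, "rz": 30, "claw": 0}, {"x": 0.21, "y": 0.064, "z": 0.065, "rx": -14, "ry": 1.5, "rz": 40, "claw": 0}, {"x": 0.263, "y": 0.08, "z": 0.083, "rx": -17.6, "ry": 1.9, "rz": 49, "claw": 0}, {"x": 0.316, "y": 0.095, "z": 0.1, "rx": -21, "ry": 2.3, "rz": 59, "claw": 0}, {"x": 0.369, "y": 0.111, "z": 0.116, "rx": -24.7, "ry": 2.7, "rz": 69, "claw": 0}, {"x": 0.4212, "y": 0.127, "z": 0.1328, "rx": -28.2, "ry": 3.1, "rz": 79.1, "claw": 0}, {"x": 0.4212, "y": 0.127, "z": 0.1328, "rx": -28.2, "ry": 3.1, "rz": 79.1, "claw": 0}, {"x": 0.4212, "y": 0.127, "z": 0.1328, "rx": -28.2, "ry": 3.1, "rz": 79.1, "claw": 0}]'

```text
clock: 13.38
eef_pos: [0.424, -0.1512, 0.1989]
orientation: [-3.139, -0.006, -2.952]
force: [0.5, 1.0, -1.2]
grip_width: 0.0166
grasp_force: 79.2
```

```bash
python3 - <<'E'
from h import *
from bench import *
o=get_obs();print(o["eef_pos"],o["orientation"])
rows(o,[.424,-.1483,.054],down(101))
c=capture("scene");cv2.imwrite("pics/s1.png",cv2.resize(c["pixels"][180:360,150:350,::-1],(800,720))[:600])
E
```

```text
[ 0.4240091  -0.15117584  0.19894199] [-3.13850272 -0.00605545 -2.95168895]
shift mm [ -1.4   3.3 144.9] rot deg [-0.2 -0.3 -0.1] q [ 0.68  0.3  -0.52  1.98  0.19  0.91  1.82] clock 13.375 f [ 0.5  1.  -1.2] tq [ 0.01 -0.04 -0.02]
```

send_rows --targets '[{"x": -0.001, "y": 0.003, "z": 0.06, "rx": 0, "ry": 0, "rz": 0, "claw": 0}, {"x": -0.001, "y": 0.003, "z": 0.11, "rx": 0, "ry": 0, "rz": 0, "claw": 0}, {"x": -0.001, "y": 0.003, "z": 0.135, "rx": 0, "ry": 0, "rz": 0, "claw": 0}, {"x": -0.001, "y": 0.003, "z": 0.142, "rx": 0, "ry": 0, "rz": 0, "claw": 0}, {"x": -0.001, "y": 0.003, "z": 0.144, "rx": 0, "ry": 0, "rz": 0, "claw": 0}, {"x": -0.001, "y": 0.003, "z": 0.144, "rx": 0, "ry": 0, "rz": 0, "claw": 0}]'

```text
clock: 14.18
eef_pos: [0.4252, -0.1483, 0.0565]
orientation: [-3.137, -0.003, -2.949]
force: [-0.0, 0.0, -1.0]
grip_width: 0.0164
grasp_force: 79.3
```

send_rows --targets '[{"x": 0, "y": 0, "z": 0.0015, "rx": 0, "ry": 0, "rz": 0, "claw": 0}, {"x": 0, "y": 0, "z": 0.003, "rx": 0, "ry": 0, "rz": 0, "claw": 0}, {"x": 0, "y": 0, "z": 0.0035, "rx": 0, "ry": 0, "rz": 0, "claw": 0}, {"x": 0, "y": 0, "z": 0.0035, "rx": 0, "ry": 0, "rz": 0, "claw": 0}]'

```text
clock: 14.68
eef_pos: [0.4247, -0.1488, 0.0532]
orientation: [-3.137, -0.004, -2.95]
force: [-3.6, 0.1, 13.6]
grip_width: 0.0166
grasp_force: 81.8
```

send_rows --targets '[{"x": 0, "y": 0, "z": -0.0005, "rx": 0, "ry": 0, "rz": 0, "claw": 1}, {"x": 0, "y": 0, "z": -0.0005, "rx": 0, "ry": 0, "rz": 0, "claw": 1}, {"x": 0, "y": 0, "z": -0.0005, "rx": 0, "ry": 0, "rz": 0, "claw": 1}, {"x": 0, "y": 0, "z": -0.0005, "rx": 0, "ry": 0, "rz": 0, "claw": 1}, {"x": 0, "y": 0, "z": -0.0005, "rx": 0, "ry": 0, "rz": 0, "claw": 1}, {"x": 0, "y": 0, "z": -0.03, "rx": 0, "ry": 0, "rz": 0, "claw": 1}, {"x": 0, "y": 0, "z": -0.08, "rx": 0, "ry": 0, "rz": 0, "claw": 1}, {"x": 0, "y": 0, "z": -0.12, "rx": 0, "ry": 0, "rz": 0, "claw": 1}, {"x": 0, "y": 0, "z": -0.12, "rx": 0, "ry": 0, "rz": 0, "claw": 1}]'

```text
clock: 15.8
eef_pos: [0.4266, -0.1484, 0.1746]
orientation: [-3.135, -0.0, -2.95]
force: [0.2, -0.8, -0.5]
grip_width: 0.0855
grasp_force: 0.0
```

```bash
python3 - <<'E'
from h import *
o,c=snap("w4");W=wcloud(c,o);bar(W,c["pixels"],.424,-.149)
for a in (68,-112): rows(o,[.541,-.302,.175],down(a))
E
```

```text
3417 [306 178  29 131] ((425.3983459472656, -148.54608154296875), (89.30087280273438, 18.500341415405273), 9.739005088806152) z 0.08163579
shift mm [ -83.1 -172.6    0.7] rot deg [-0.4  0.1 33. ] q [ 0.68  0.33 -0.53  2.02  0.23  0.84  1.78] clock 15.8 f [ 0.2 -0.8 -0.5] tq [0.01 0.   0.02]
shift mm [ -83.1 -172.6    0.7] rot deg [-1.00e-01 -5.00e-01 -1.47e+02] q [ 0.68  0.33 -0.53  2.02  0.23  0.84  1.78] clock 15.8 f [ 0.2 -0.8 -0.5] tq [0.01 0.   0.02]
```

send_rows --targets '[{"x": -0.025, "y": -0.052, "z": 0, "rx": 0, "ry": 0, "rz": 10, "claw": 1}, {"x": -0.05, "y": -0.104, "z": 0, "rx": 0, "ry": 0, "rz": 20, "claw": 1}, {"x": -0.072, "y": -0.15, "z": 0, "rx": 0, "ry": 0, "rz": 30, "claw": 1}, {"x": -0.083, "y": -0.1726, "z": 0, "rx": -0.4, "ry": 0, "rz": 33, "claw": 1}, {"x": -0.083, "y": -0.1726, "z": 0, "rx": -0.4, "ry": 0, "rz": 33, "claw": 1}, {"x": -0.083, "y": -0.1726, "z": 0, "rx": -0.4, "ry": 0, "rz": 33, "claw": 1}]'

```text
clock: 16.6
eef_pos: [0.5384, -0.3004, 0.1708]
orientation: [3.14, -0.007, 2.759]
force: [-0.1, 0.2, -1.3]
grip_width: 0.0854
grasp_force: 0.0
```

```bash
python3 - <<'E'
from h import *
o,c=snap("w5");W=wcloud(c,o);bar(W,c["pixels"],.541,-.302)
rows(o,[.541,-.302,.053],down(68));print(o["eef_pos"])
cv2.imwrite('pics/w5c.png',cv2.resize(c["pixels"][120:360,160:480,::-1],(640,480)))
E
```

```text
3447 [295 190  28 131] ((541.4069213867188, -307.79925537109375), (17.681608200073242, 90.0539779663086), 68.23737335205078) z 0.08152552
shift mm [ -3.8  -0.7 117.8] rot deg [ 0.1 -0.4  0.1] q [ 0.67  0.56 -0.33  1.6   0.2   1.02  1.47] clock 16.6 f [-0.1  0.2 -1.3] tq [ 0.03 -0.02  0.02]
[ 0.53844229 -0.3004112   0.17077822]
```

View pics/w5c.png

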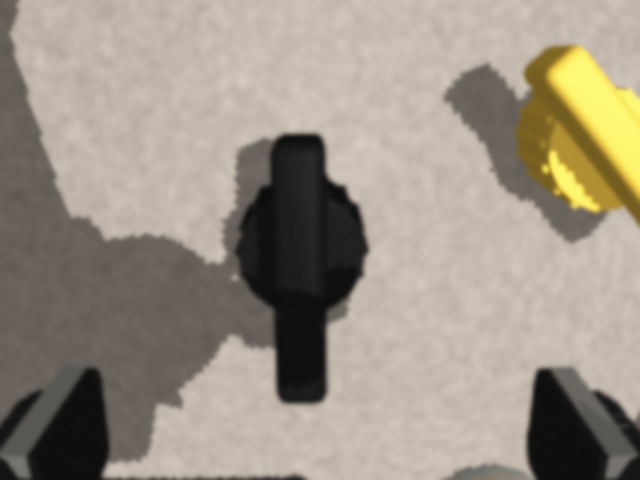

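This is the other black knob, with the yellow decoy about 120 mm away and clear of the fingers.

```bash
python3 - <<'E'
from h import *
from bench import *
rows(get_obs(),[.5414,-.3078,.053],down(68.2))
E
```

```text
shift mm [ -6.2  -6.1 118.3] rot deg [ 0.1 -0.4 -0.1] q [ 0.67  0.56 -0.33  1.6   0.2   1.02  1.47] clock 16.65 f [ 0.  -0.3 -0.6] tq [-0.01  0.01 -0.01]
```

send_rows --newtons 80 --targets '[{"x": -0.006, "y": -0.006, "z": 0.05, "rx": 0, "ry": -0.4, "rz": 0, "claw": 1}, {"x": -0.006, "y": -0.006, "z": 0.1, "rx": 0, "ry": -0.4, "rz": 0, "claw": 1}, {"x": -0.006, "y": -0.006, "z": 0.118, "rx": 0, "ry": -0.4, "rz": 0, "claw": 1}, {"x": -0.006, "y": -0.006, "z": 0.118, "rx": 0, "ry": -0.4, "rz": 0, "claw": 1}, {"x": -0.006, "y": -0.006, "z": 0.118, "rx": 0, "ry": -0.4, "rz": 0, "claw": 0}, {"x": -0.006, "y": -0.006, "z": 0.118, "rx": 0, "ry": -0.4, "rz": 0, "claw": 0}, {"x": -0.006, "y": -0.006, "z": 0.118, "rx": 0, "ry": -0.4, "rz": 0, "claw": 0}, {"x": -0.006, "y": -0.006, "z": 0.118, "rx": 0, "ry": -0.4, "rz": 0, "claw": 0}, {"x": -0.006, "y": -0.006, "z": 0.118, "rx": 0, "ry": -0.4, "rz": 0, "claw": 0}, {"x": -0.006, "y": -0.006, "z": 0.118, "rx": 0, "ry": -0.4, "rz": 0, "claw": 0}]'

```text
clock: 17.9
eef_pos: [0.5426, -0.3093, 0.055]
orientation: [3.141, 0.004, 2.757]
force: [-0.4, 0.7, 6.5]
grip_width: 0.0167
grasp_force: 78.3
```

send_rows --targets '[{"x": 0, "y": 0, "z": -0.06, "rx": 0, "ry": 0, "rz": 0, "claw": 0}, {"x": 0, "y": 0, "z": -0.12, "rx": 0, "ry": 0, "rz": 0, "claw": 0}, {"x": 0, "y": 0, "z": -0.18, "rx": 0, "ry": 0, "rz": 0, "claw": 0}, {"x": 0, "y": 0, "z": -0.2, "rx": 0, "ry": 0, "rz": 0, "claw": 0}, {"x": 0, "y": 0, "z": -0.2, "rx": 0, "ry": 0, "rz": 0, "claw": 0}]'

```text
clock: 18.52
eef_pos: [0.5421, -0.3093, 0.2556]
orientation: [3.141, 0.006, 2.757]
force: [0.3, -0.5, -2.5]
grip_width: 0.0166
grasp_force: 78.9
```

```bash
python3 - <<'E'
from h import *
from bench import *
o=get_obs();print(o["eef_pos"])
rows(o,[.46,-.05,.26],down(130))
p,R=stud_pose(.053+.037+.06,35,half=1);rows(o,p,R);print(p)
E
```

```text
[ 0.54209109 -0.30929568  0.2556297 ]
shift mm [173.3 209.6  -5.3] rot deg [ -0.2   0.3 -62. ] q [ 0.69  0.49 -0.35  1.47  0.17  1.2   1.51] clock 18.525 f [ 0.3 -0.5 -2.5] tq [-0.01  0.03  0.03]
shift mm [251.1 545.7  24.6] rot deg [  28.2  -11.2 -111.4] q [ 0.69  0.49 -0.35  1.47  0.17  1.2   1.51] clock 18.525 f [ 0.3 -0.5 -2.5] tq [-0.01  0.03  0.03]
[0.51400402 0.29069723 0.22981911]
```

send_rows --targets '[{"x": 0.029, "y": 0.035, "z": -0.001, "rx": 0, "ry": 0, "rz": -10, "claw": 0}, {"x": 0.058, "y": 0.07, "z": -0.002, "rx": 0, "ry": 0, "rz": -20, "claw": 0}, {"x": 0.087, "y": 0.105, "z": -0.003, "rx": 0, "ry": 0, "rz": -30, "claw": 0}, {"x": 0.115, "y": 0.14, "z": -0.004, "rx": 0, "ry": 0, "rz": -40, "claw": 0}, {"x": 0.144, "y": 0.175, "z": -0.005, "rx": 0, "ry": 0, "rz": -50, "claw": 0}, {"x": 0.173, "y": 0.21, "z": -0.005, "rx": 0, "ry": 0, "rz": -60, "claw": 0}, {"x": 0.173, "y": 0.21, "z": -0.005, "rx": 0, "ry": 0, "rz": -62, "claw": 0}]'

```text
clock: 19.4
eef_pos: [0.458, -0.0461, 0.2577]
orientation: [3.141, 0.001, -2.435]
force: [-0.3, -0.5, -1.5]
grip_width: 0.0167
grasp_force: 78.7
```

```bash
python3 - <<'E'
from h import *
from bench import *
o=get_obs();print(o["eef_pos"])
p,R=stud_pose(.055+.037+.06,35,half=1);rows(o,p-.0015*R[:,0],R);print(p)
E
```

```text
[ 0.45799288 -0.04614638  0.25771486]
shift mm [-262.   221.8   26.8] rot deg [ 26.5   4.5 -50.2] q [ 0.59  0.27 -0.7   1.86  0.2   1.08  2.09] clock 19.4 f [-0.3 -0.5 -1.5] tq [-0.09 -0.04  0.01]
[0.51327207 0.29117986 0.2316167 ]
```

send_rows --targets '[{"x": -0.04, "y": 0.034, "z": 0.0, "rx": 4.4, "ry": 0.8, "rz": -8.4, "claw": 0}, {"x": -0.08, "y": 0.068, "z": 0.0, "rx": 8.8, "ry": 1.5, "rz": -16.7, "claw": 0}, {"x": -0.12, "y": 0.102, "z": 0.0, "rx": 13, "ry": 2.3, "rz": -25, "claw": 0}, {"x": -0.16, "y": 0.136, "z": 0.005, "rx": 17, "ry": 3, "rz": -33, "claw": 0}, {"x": -0.2, "y": 0.17, "z": 0.01, "rx": 21, "ry": 3.7, "rz": -40, "claw": 0}, {"x": -0.24, "y": 0.203, "z": 0.02, "rx": 26.5, "ry": 4.5, "rz": -50.2, "claw": 0}, {"x": -0.262, "y": 0.222, "z": 0.027, "rx": 26.5, "ry": 4.5, "rz": -50.2, "claw": 0}, {"x": -0.262, "y": 0.222, "z": 0.027, "rx": 26.5, "ry": 4.5, "rz": -50.2, "claw": 0}, {"x": -0.262, "y": 0.222, "z": 0.027, "rx": 26.5, "ry": 4.5, "rz": -50.2, "claw": 0}, {"x": -0.262, "y": 0.222, "z": 0.027, "rx": 26.5, "ry": 4.5, "rz": -50.2, "claw": 0}]'

```text
clock: 20.65
eef_pos: [0.5185, 0.2871, 0.2319]
orientation: [-2.759, -0.257, -1.604]
force: [-1.2, -0.8, -2.1]
grip_width: 0.0167
grasp_force: 79.0
```

```bash
python3 st.py 11 35 .055; python3 - <<'E'
from h import *
p,R=stud_pose(0,35,half=1);print("x-offset -1.5mm in stud frame:",studR().T@R[:,0]*-1.5)
E
```

```text
stud-frame TCP [  6.1  -0.5 149.3] underside h 94.3 wing -145.6 tilt err 0.38
force stud frame [-1.4 -1.3 -1.6] torque tool [-0.56 -0.35  0.  ] grip 0.01673510066032378
shift mm [-4.4  4.7 83.3] rot deg [ 0.  -0.4 -0.6] q [-0.29  0.5  -0.81  1.78  0.88  1.21  1.71] clock 20.65 f [-1.2 -0.8 -2.1] tq [ 0.34  0.57 -0.02]
x-offset -1.5mm in stud frame: [-8.60364655e-01  1.22872807e+00 -4.57149643e-17]
```

send_rows --targets '[{"x": -0.006, "y": 0.0047, "z": 0, "rx": 0, "ry": -0.4, "rz": -0.6, "claw": 0}, {"x": -0.006, "y": 0.0047, "z": 0.02, "rx": 0, "ry": -0.4, "rz": -0.6, "claw": 0}, {"x": -0.006, "y": 0.0047, "z": 0.04, "rx": 0, "ry": -0.4, "rz": -0.6, "claw": 0}, {"x": -0.006, "y": 0.0047, "z": 0.04, "rx": 0, "ry": -0.4, "rz": -0.6, "claw": 0}, {"x": -0.006, "y": 0.0047, "z": 0.04, "rx": 0, "ry": -0.4, "rz": -0.6, "claw": 0}]'

```text
clock: 21.28
eef_pos: [0.5285, 0.2846, 0.1927]
orientation: [-2.763, -0.253, -1.589]
force: [-1.6, 0.1, -2.3]
grip_width: 0.0168
grasp_force: 78.9
```

```bash
python3 st.py 11 35 .055
```

```text
stud-frame TCP [ -2.4   2.9 109.8] underside h 54.8 wing -144.9 tilt err 0.13
force stud frame [-2.3 -0.8 -1.5] torque tool [-0.54 -0.36  0.  ] grip 0.016756978245128118
shift mm [ 3.8 -0.4 43.8] rot deg [0.  0.1 0.1] q [-0.29  0.54 -0.79  1.82  0.94  1.15  1.67] clock 21.275 f [-1.6  0.1 -2.3] tq [ 0.35  0.55 -0.01]
```

send_rows --targets '[{"x": 0.0025, "y": 0, "z": 0.012, "rx": 0, "ry": 0, "rz": 0, "claw": 0}, {"x": 0.0025, "y": 0, "z": 0.02, "rx": 0, "ry": 0, "rz": 0, "claw": 0}, {"x": 0.0025, "y": 0, "z": 0.027, "rx": 0, "ry": 0, "rz": 0, "claw": 0}, {"x": 0.0025, "y": 0, "z": 0.032, "rx": 0, "ry": 0, "rz": 0, "claw": 0}, {"x": 0.0025, "y": 0, "z": 0.035, "rx": 0, "ry": 0, "rz": 0, "claw": 0}, {"x": 0.0025, "y": 0, "z": 0.038, "rx": 0, "ry": 0, "rz": 0, "claw": 0}, {"x": 0.0025, "y": 0, "z": 0.041, "rx": 0, "ry": 0, "rz": 0, "claw": 0}, {"x": 0.0025, "y": 0, "z": 0.041, "rx": 0, "ry": 0, "rz": 0, "claw": 0}]'

```text
clock: 22.28
eef_pos: [0.5435, 0.2722, 0.1565]
orientation: [-2.762, -0.253, -1.589]
force: [-0.4, 0.6, -1.5]
grip_width: 0.0163
grasp_force: 78.9
```

```bash
python3 st.py 11 35 .055
```

```text
stud-frame TCP [-0.9  0.8 68.9] underside h 13.9 wing -144.9 tilt err 0.11
force stud frame [-1.3  0.2 -1. ] torque tool [-0.47 -0.37 -0.02] grip 0.01626539728687952
shift mm [ 1.2 -0.3  2.9] rot deg [0.  0.1 0.1] q [-0.28  0.59 -0.76  1.86  1.    1.09  1.62] clock 22.275 f [-0.4  0.6 -1.5] tq [0.35 0.49 0.03]
```

send_rows --targets '[{"x": 0, "y": 0, "z": 0.0015, "rx": 0, "ry": 0, "rz": 0, "claw": 0}, {"x": 0, "y": 0, "z": 0.0025, "rx": 0, "ry": 0, "rz": 0, "claw": 0}, {"x": 0, "y": 0, "z": 0.0025, "rx": 0, "ry": 0, "rz": 0, "claw": 0}, {"x": 0, "y": 0, "z": 0.0028, "rx": 0, "ry": 0, "rz": 5, "claw": 0}, {"x": 0, "y": 0, "z": 0.0032, "rx": 0, "ry": 0, "rz": 10, "claw": 0}, {"x": 0, "y": 0, "z": 0.0035, "rx": 0, "ry": 0, "rz": 15, "claw": 0}, {"x": 0, "y": 0, "z": 0.0038, "rx": 0, "ry": 0, "rz": 20, "claw": 0}, {"x": 0, "y": 0, "z": 0.0042, "rx": 0, "ry": 0, "rz": 25, "claw": 0}]'

```text
clock: 23.28
eef_pos: [0.545, 0.2714, 0.1529]
orientation: [-2.695, -0.074, -1.996]
force: [0.3, 0.9, -1.6]
grip_width: 0.0168
grasp_force: 79.0
```

```bash
python3 st.py 8 -10 .055
```

```text
stud-frame TCP [-0.9  0.9 64.9] underside h 9.9 wing -170.0 tilt err 0.13
force stud frame [-0.9  0.9 -1.3] torque tool [-0.67 -0.1   0.08] grip 0.01680228898725311
shift mm [ 1.1 -0.8  1.9] rot deg [ 0.1  0.1 20. ] q [-0.32  0.57 -0.67  1.86  0.98  1.04  1.21] clock 23.275 f [ 0.3  0.9 -1.6] tq [ 0.39  0.56 -0.08]
```

```bash
sed -i 's/;rows(o,p,R)/;rows(o,p-R[:,0]*.001,R)/' st.py; python3 st.py 6.5 -30 .055
```

```text
stud-frame TCP [-0.9  0.9 64.9] underside h 9.9 wing -170.0 tilt err 0.13
force stud frame [-0.9  0.9 -1.3] torque tool [-0.67 -0.1   0.08] grip 0.01680228898725311
shift mm [ 0.3 -1.4  3.4] rot deg [ 0.1  0.1 40. ] q [-0.32  0.57 -0.67  1.86  0.98  1.04  1.21] clock 23.275 f [ 0.3  0.9 -1.6] tq [ 0.39  0.56 -0.08]
```

send_rows --targets '[{"x": 0, "y": -0.0002, "z": 0.0004, "rx": 0, "ry": 0, "rz": 5, "claw": 0}, {"x": 0, "y": -0.0004, "z": 0.0008, "rx": 0, "ry": 0, "rz": 10, "claw": 0}, {"x": 0, "y": -0.0006, "z": 0.0012, "rx": 0, "ry": 0, "rz": 15, "claw": 0}, {"x": 0, "y": -0.0008, "z": 0.0016, "rx": 0, "ry": 0, "rz": 20, "claw": 0}, {"x": 0, "y": -0.0008, "z": 0.002, "rx": 0, "ry": 0, "rz": 25, "claw": 0}]'

```text
clock: 23.9
eef_pos: [0.5463, 0.2707, 0.1515]
orientation: [-2.703, 0.115, -2.39]
force: [0.6, 0.2, -1.6]
grip_width: 0.0164
grasp_force: 79.0
```

```bash
python3 st.py 4.7 -55 .055
```

```text
stud-frame TCP [-0.2  1.1 62.9] underside h 7.9 wing 165.0 tilt err 0.13
force stud frame [-0.4  0.5 -1.6] torque tool [-0.63  0.16 -0.01] grip 0.01636297655963976
shift mm [ 0.2 -1.1  3.2] rot deg [ 0.1  0.1 40. ] q [-0.37  0.56 -0.59  1.86  0.94  1.    0.8 ] clock 23.9 f [ 0.6  0.2 -1.6] tq [0.36 0.54 0.01]
```

50° with no torque, past where the other knob blocked, so this is the right one. Screwing on.

send_rows --targets '[{"x": 0, "y": -0.0002, "z": 0.0005, "rx": 0, "ry": 0, "rz": 6, "claw": 0}, {"x": 0, "y": -0.0004, "z": 0.0009, "rx": 0, "ry": 0, "rz": 12, "claw": 0}, {"x": 0, "y": -0.0006, "z": 0.0013, "rx": 0, "ry": 0, "rz": 18, "claw": 0}, {"x": 0, "y": -0.0008, "z": 0.0017, "rx": 0, "ry": 0, "rz": 24, "claw": 0}, {"x": 0, "y": -0.001, "z": 0.0021, "rx": 0, "ry": 0, "rz": 30, "claw": 0}, {"x": 0, "y": -0.001, "z": 0.0025, "rx": 0, "ry": 0, "rz": 36, "claw": 0}, {"x": 0, "y": -0.001, "z": 0.0029, "rx": 0, "ry": 0, "rz": 42, "claw": 0}, {"x": 0, "y": -0.001, "z": 0.0033, "rx": 0, "ry": 0, "rz": 48, "claw": 0}]'

```text
clock: 24.9
eef_pos: [0.5481, 0.2694, 0.149]
orientation: [-2.927, 0.401, 3.073]
force: [-0.1, -0.0, -1.2]
grip_width: 0.0166
grasp_force: 79.1
```

```bash
python3 st.py 1.5 -105 .055
```

```text
stud-frame TCP [ 0.7  1.  59.7] underside h 4.7 wing 116.9 tilt err 0.15
force stud frame [-0.6 -0.1 -1. ] torque tool [-0.33  0.56 -0.01] grip 0.01659066952868462
shift mm [ 0.3 -1.3  3.2] rot deg [ 0.1 -0.1 41.9] q [-0.47  0.54 -0.42  1.86  0.88  0.92  0.02] clock 24.9 f [-0.1 -0.  -1.2] tq [0.38 0.52 0.03]
```

send_rows --targets '[{"x": 0, "y": -0.0003, "z": 0.0005, "rx": 0, "ry": 0, "rz": 6, "claw": 0}, {"x": 0, "y": -0.0006, "z": 0.0009, "rx": 0, "ry": 0, "rz": 12, "claw": 0}, {"x": 0, "y": -0.0009, "z": 0.0013, "rx": 0, "ry": 0, "rz": 18, "claw": 0}, {"x": 0, "y": -0.0012, "z": 0.0017, "rx": 0, "ry": 0, "rz": 24, "claw": 0}, {"x": 0, "y": -0.0012, "z": 0.0021, "rx": 0, "ry": 0, "rz": 30, "claw": 0}, {"x": 0, "y": -0.0012, "z": 0.0025, "rx": 0, "ry": 0, "rz": 36, "claw": 0}, {"x": 0, "y": -0.0012, "z": 0.0029, "rx": 0, "ry": 0, "rz": 42, "claw": 0}]'

```text
clock: 25.78
eef_pos: [0.5491, 0.2676, 0.1468]
orientation: [3.014, 0.435, 2.268]
force: [-0.9, -0.4, -1.1]
grip_width: 0.0164
grasp_force: 79.2
```

```bash
python3 st.py 0 -125 .055
```

```text
stud-frame TCP [ 1.3  0.  56.9] underside h 1.9 wing 75.0 tilt err 0.16
force stud frame [-0.9 -0.8 -0.7] torque tool [0.07 0.59 0.02] grip 0.01644354662752407
shift mm [ 0.3 -0.7  1.9] rot deg [ 0.1 -0.1 20. ] q [-0.57  0.52 -0.27  1.87  0.81  0.85 -0.65] clock 25.775 f [-0.9 -0.4 -1.1] tq [0.39 0.44 0.02]
```

send_rows --targets '[{"x": 0, "y": -0.0002, "z": 0.0004, "rx": 0, "ry": 0, "rz": 5, "claw": 0}, {"x": 0, "y": -0.0004, "z": 0.0008, "rx": 0, "ry": 0, "rz": 10, "claw": 0}, {"x": 0, "y": -0.0005, "z": 0.0012, "rx": 0, "ry": 0, "rz": 15, "claw": 0}, {"x": 0, "y": -0.0005, "z": 0.0016, "rx": 0, "ry": 0, "rz": 20, "claw": 0}, {"x": 0, "y": -0.0005, "z": 0.0019, "rx": 0, "ry": 0, "rz": 24, "claw": 0}]'

```text
clock: 26.4
eef_pos: [0.5497, 0.2671, 0.1456]
orientation: [2.842, 0.345, 1.826]
force: [-2.1, -0.5, 5.0]
grip_width: 0.0167
grasp_force: 79.9
```

```bash
python3 st.py 0 -132 .055
```

```text
stud-frame TCP [ 1.6 -0.1 55.6] underside h 0.6 wing 51.0 tilt err 0.19
force stud frame [ 0.9 -1.6  5.2] torque tool [ 0.42 -0.05 -0.09] grip 0.016702878384962944
shift mm [ 0.3 -1.   0.6] rot deg [ 0.1 -0.1  3. ] q [-0.63  0.52 -0.17  1.87  0.76  0.81 -1.02] clock 26.4 f [-2.1 -0.5  5. ] tq [-0.18  0.39 -0.07]
```

send_rows --targets '[{"x": 0, "y": -0.0005, "z": 0.0003, "rx": 0, "ry": 0, "rz": 4, "claw": 0}, {"x": 0, "y": -0.0005, "z": 0.0005, "rx": 0, "ry": 0, "rz": 8, "claw": 0}, {"x": 0, "y": -0.0005, "z": 0.0006, "rx": 0, "ry": 0, "rz": 12, "claw": 0}]'

```text
clock: 26.78
eef_pos: [0.5495, 0.2667, 0.1456]
orientation: [2.777, 0.277, 1.618]
force: [-3.5, 0.2, 9.0]
grip_width: 0.0167
grasp_force: 80.5
```

```bash
python3 st.py 0 -132 .055
```

```text
stud-frame TCP [ 1.6 -0.5 55.5] underside h 0.5 wing 39.0 tilt err 0.2
force stud frame [ 1.3 -1.8  9.4] torque tool [ 0.57 -0.42 -0.14] grip 0.01673177879136207
shift mm [ 0.4 -0.8  0.5] rot deg [ 0.1 -0.1 -9. ] q [-0.66  0.52 -0.12  1.87  0.74  0.79 -1.21] clock 26.775 f [-3.5  0.2  9. ] tq [-0.47  0.52 -0.17]
```

send_rows --targets '[{"x": 0, "y": 0, "z": 0, "rx": 0, "ry": 0, "rz": 6, "claw": 0}, {"x": 0, "y": 0, "z": 0, "rx": 0, "ry": 0, "rz": 12, "claw": 0}, {"x": 0, "y": 0, "z": 0, "rx": 0, "ry": 0, "rz": 18, "claw": 0}, {"x": 0, "y": 0, "z": 0, "rx": 0, "ry": 0, "rz": 22, "claw": 0}]'

```text
clock: 27.28
eef_pos: [0.5491, 0.2666, 0.1454]
orientation: [2.705, 0.126, 1.257]
force: [-4.6, -0.2, 8.7]
grip_width: 0.017
grasp_force: 80.6
```

```bash
python3 st.py 0 -132 .055
```

```text
stud-frame TCP [ 1.3 -0.8 55.5] underside h 0.5 wing 17.0 tilt err 0.17
force stud frame [ 0.5 -2.7  9.5] torque tool [ 0.65 -0.67 -0.07] grip 0.016970883099763197
shift mm [ 0.3 -0.5  0.5] rot deg [  0.1  -0.1 -31. ] q [-0.73  0.51 -0.03  1.87  0.69  0.76 -1.55] clock 27.275 f [-4.6 -0.2  8.7] tq [-0.41  0.78 -0.3 ]
```

send_rows --targets '[{"x": 0, "y": 0, "z": 0, "rx": 0, "ry": 0, "rz": 4, "claw": 0}, {"x": 0, "y": 0, "z": 0, "rx": 0, "ry": 0, "rz": 8, "claw": 0}, {"x": 0, "y": 0, "z": 0, "rx": 0, "ry": 0, "rz": 12, "claw": 0}]'

```text
clock: 27.65
eef_pos: [0.549, 0.2669, 0.1453]
orientation: [2.69, 0.035, 1.068]
force: [-5.1, 1.1, 7.4]
grip_width: 0.0166
grasp_force: 80.5
```

```bash
python3 st.py 0 -132 .055
```

```text
stud-frame TCP [ 0.9 -0.6 55.5] underside h 0.5 wing 5.0 tilt err 0.19
force stud frame [-1.1 -1.9  8.8] torque tool [ 0.71 -0.69 -0.08] grip 0.01658504565856577
shift mm [-0.  -0.2  0.5] rot deg [  0.   -0.2 -43. ] q [-0.76  0.51  0.02  1.88  0.66  0.75 -1.73] clock 27.65 f [-5.1  1.1  7.4] tq [-0.24  0.93 -0.25]
```

send_rows --targets '[{"x": 0, "y": 0, "z": 0, "rx": 0, "ry": 0, "rz": 4, "claw": 0}, {"x": 0, "y": 0, "z": 0, "rx": 0, "ry": 0, "rz": 8, "claw": 0}, {"x": 0, "y": 0, "z": 0, "rx": 0, "ry": 0, "rz": 12, "claw": 0}, {"x": 0, "y": 0, "z": 0, "rx": 0, "ry": 0, "rz": 16, "claw": 0}]'

```text
clock: 28.15
eef_pos: [0.5489, 0.2673, 0.1451]
orientation: [2.697, -0.086, 0.817]
force: [-3.0, 0.9, 6.8]
grip_width: 0.0166
grasp_force: 80.4
```

```bash
python3 st.py 0 -132 .055
```

```text
stud-frame TCP [ 0.7 -0.3 55.4] underside h 0.4 wing -10.9 tilt err 0.22
force stud frame [ 0.3 -0.9  7.4] torque tool [ 0.58 -0.7  -0.39] grip 0.016632916500199192
shift mm [-0.3  0.2  0.4] rot deg [  0.   -0.2 -58.9] q [-0.81  0.52  0.09  1.88  0.61  0.72 -1.97] clock 28.15 f [-3.   0.9  6.8] tq [-0.19  0.97  0.11]
```

send_rows --targets '[{"x": 0, "y": 0, "z": 0, "rx": 0, "ry": 0, "rz": 4, "claw": 0}, {"x": 0, "y": 0, "z": -0.0005, "rx": 0, "ry": 0, "rz": 3, "claw": 1}, {"x": 0, "y": 0, "z": -0.0005, "rx": 0, "ry": 0, "rz": 3, "claw": 1}, {"x": 0, "y": 0, "z": -0.0005, "rx": 0, "ry": 0, "rz": 3, "claw": 1}, {"x": 0, "y": 0, "z": -0.0005, "rx": 0, "ry": 0, "rz": 3, "claw": 1}, {"x": 0, "y": 0, "z": -0.0005, "rx": 0, "ry": 0, "rz": 3, "claw": 1}, {"x": 0, "y": 0, "z": -0.03, "rx": 0, "ry": 0, "rz": 3, "claw": 1}, {"x": 0, "y": 0, "z": -0.07, "rx": 0, "ry": 0, "rz": 3, "claw": 1}, {"x": 0, "y": 0, "z": -0.11, "rx": 0, "ry": 0, "rz": 3, "claw": 1}, {"x": 0, "y": 0, "z": -0.12, "rx": 0, "ry": 0, "rz": 3, "claw": 1}, {"x": 0, "y": 0, "z": -0.12, "rx": 0, "ry": 0, "rz": 3, "claw": 1}]'

```text
clock: 29.52
eef_pos: [0.5053, 0.2948, 0.2521]
orientation: [2.701, -0.107, 0.77]
force: [0.2, -0.4, -0.7]
grip_width: 0.0854
grasp_force: 0.0
```

```bash
python3 - <<'E'
from h import *
from bench import capture
o,c=snap("w6");W=wcloud(c,o);S=studR();L=(W-SEAT)@S
px=c["pixels"].astype(int);m=(px.max(-1)<90)&(np.hypot(L[...,0],L[...,1])<.06)&(L[...,2]>.074)&(L[...,2]<.095)
q=L[m].astype(np.float32);print(len(q),cv2.minAreaRect(q[:,:2]*1000),"top h",np.median(q[:,2]),"(expect .082)")
A=np.c_[q[:,:2],np.ones(len(q))];k=np.linalg.lstsq(A,q[:,2],rcond=None)[0];print("tilt deg",np.degrees(k[:2]))
s=capture("scene");W=cloud(s);bar(W,s["pixels"],.425,-.1485)
cv2.imwrite("pics/s2.png",s["pixels"][:,:,::-1])
E
```

```text
3454 ((2.025820732116699, 2.079944610595703), (90.52960968017578, 18.33804702758789), 74.72119903564453) top h 0.08151497 (expect .082)
tilt deg [ 0.26244069 -0.22006573]
239 [221 258  32  21] ((429.2210388183594, -150.68890380859375), (93.26710510253906, 20.711448669433594), 9.241277694702148) z 0.0803563
```

View pics/s2.png

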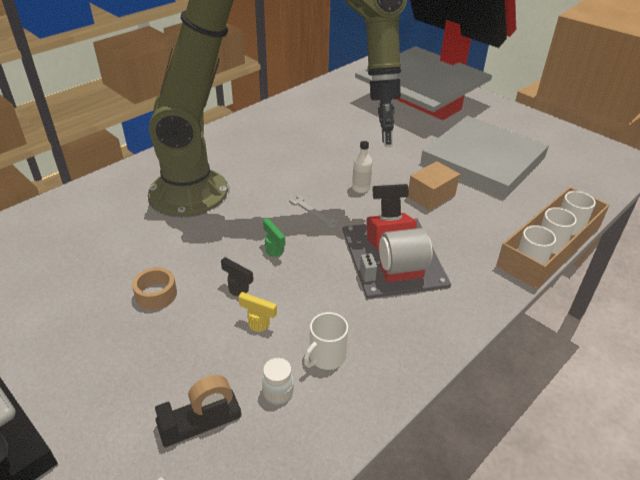

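The view shows the knob seated on the stud at (390,200), with its top 81.5 mm above the seat (82 expected) and almost no tilt. The wrong knob stands upright at (237,275), nothing else has moved, and the gripper is clear.

```bash
python3 -c "
from bench import *
print(finish_job())"
```

```text
the job is handed in; nothing more can be done
None
```

The knob that fits is screwed home on the stud and released, the wrong one stands upright near its original spot, clear of the stud, and the job was handed in at about 30 s of the 72 s allowed (no verdict was returned).

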